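# Show the bearing ball to the gauge

## Robot

A 6-joint arm with a two-finger parallel gripper is mounted at the origin on the work surface. World frame = base frame: x ahead of the robot, y to its left, z up, the work surface at z = 0. Lengths are in m, angles in rad, forces in N, time in s.
With the tool pointing down it reaches from about 0.35 to 0.975 m from the base axis. Payload 4.9 kg.
Tool frame: the origin (TCP) lies at the very end of the fingers, on their centre line; the grasp point (between the pads) lies 19 mm behind it (manip.hold_point_z is the distance from the TCP to the grasp point, in m); z points along the fingers, y is the direction in which the jaws open and shut (so a half turn about z gives the same grasp; the last joint's range is limited). The gripper opens to 85 mm and grips with 20 to 120 N. Pads are 22 mm wide; open, the fingers measure 114 mm over their backs; the gripper's body (76 mm by 85 mm) begins 54 mm behind the grasp point. The pads swing forward as they close: fully open they stand 13 mm farther back than shut.
Start: joints at [1.186, 0.053, 1.613, -0, 1.476, -0.119], TCP at [0.164, 0.603, 0.231] pointing down, gripper open.
Joint ranges: [-3.01, 3.01], [-1.01, 2.22], [0.06, 2.58], [-1.02, 4.17], [0.09, 2.62], [-3.14, 3.14]. Speed limits (rad/s): [2.57, 2.57, 3.14, 3.14, 3.14, 3.14].

## Interface

Orientations are given as a unit quaternion [w, x, y, z].
In Python, from plant import monitor, grab_frame, camera_params, ticket, manip gives the robot as it stands.
- The arm moves only by the tool play_rows, never from a script. Its argument "commands" is a list of rows, each an object of numbers: "dx", "dy", "dz": the shift along the tool's x, y, z in cm; "rx", "ry", "rz": the turn, a rotation vector about the tool's x, y, z in rad; "claw": the closure, from 0 (fully open) to 1 (shut). In form: [{"dx": .., "dy": .., "dz": .., "rx": .., "ry": .., "rz": .., "claw": ..}, ...]. A call has 1 to 5 rows; each row is the pose to reach, as a shift and turn from the pose measured when the call began, along the tool's axes at that moment; what a row does not reach only later rows make up. A row lasts 1/10 s, in which the tool goes at most 50 mm and 8.59 degrees, less where a joint would pass 70% of its speed; a pose out of reach is approached as far as the arm can. A call with a gripper value outside its range is refused whole. The fingers move at their own pace and stop on an object; the grip force is fixed at half the most. Time passes only in rows, so rows that repeat a pose let the fingers close. It gives the time, the measured TCP pose, the force and the opening at its end, in the units of the state.
- monitor.state(): the state, without advancing time (a new reading comes with each control period).
- grab_frame(name): name is "scene" or "top"; returns the picture (384x512x3 uint8, blue, green, red); there is no depth.
- camera_params(name): a dict with "fx", "fy", "cx", "cy" (pixels), "rvec" (rotation vector, rad) and "tvec" (3), from world to camera coordinates, as OpenCV has them. Camera axes: x right, y down, z forward; pixel columns grow to the right and rows downward; lengths in m; the calibration is good to about 2 mm. A picture is of the moment at which its call begins. camera_params takes no time and is no camera call.
- ticket.job_done(): hands the job in, once; it reports no verdict.
The state is a dict: "time": time; "joint_pos": joint angles; "joint_vel": joint speeds; "joint_efforts": joint torques, N m; "tool_pos": TCP position; "tool_rot": TCP orientation; "contact_force": force on the tool from outside, world axes, zero at the start; "ft_torque": the same for the moment, N m; "gripper_width": opening from 0.0 (shut) to 1.0 (fully open).
Only numpy, scipy, OpenCV 4.12 (cv2) and the standard library are available. Lean on these libraries where they do the work, as an engineer would, in place of code of your own. Each camera call takes 0.05 s, during which the arm holds its last target.

## Task

Swing the dust door of the ball gauge open to a right angle or more. Then pick up the handled dish with the loose bearing ball in it, turn it a quarter turn so that its pouring lip points straight at the gauge's window, and bring the tip of the lip about 5 cm in front of the middle of the window and level with it. Keep the dish level and the ball in the middle of it all the way, leave the other things on the bench where they are, and finish while still holding the dish up there, steady and touching nothing else.

Things in the scene. Friction and masses are not known exactly. Their poses are not given: they have to be found in the camera images.
- gauge: ball gauge: a grey box fixed to the bench, 200 mm wide (its y), 160 mm deep (its x), 180 mm high, at the left of the bench. Origin: centre of its underside. Its front, with window and door, faces along its own -x, roughly to the robot. Its z is up
- gauge_window (a point): centre of the round viewing window (54 mm across) in the gauge's front, behind the dust door, 130 mm above the bench; axes as the gauge's (-x points out of the window)
- gauge_door (a joint): angle of the gauge's upright dust door (200 mm wide, 10 mm thick, top edge 176 mm above the bench), rad: 0 shut, grows as it swings out towards the robot, stop at 1.8. Hinged on the upright edge at the gauge's +y end, so it turns clockwise seen from above as it opens. Light, and stays where it is left
- gauge_door_hinge (a point): point on the door's vertical hinge axis, at mid-height of the door
- gauge_door_handle (a point): middle of the door's handle: an upright round steel bar, 11 mm thick and 100 mm long (its upper end 50 mm above this point; the door's top edge is 65 mm above it), 30 mm from the free edge (170 mm from the hinge axis along the door), 35 mm off the outer face, in which the hinge axis lies, on two posts at about 43 mm above and below this point that run back to the door. From above it can be pinched near its upper end. The point moves with the door
- dish: round metal dish on the right of the bench, 132 mm across, rim 27 mm high, floor a shallow cone (slope 9 degrees) lowest in the middle, 0.2 to 0.33 kg. Origin: centre of its underside; x points to the pouring lip, z up. A straight bar handle spans the dish above its centre along the dish's y, on two uprights at y = -69 and +69 mm
- dish_bar (a point): middle of the dish's bar handle, 78 mm above the dish's underside, straight above its centre; the bar is 12 mm wide (along the dish's x), 14 mm high, and free of the uprights for 65 mm either side along the dish's y; axes as the dish's
- dish_lip (a point): tip of the pouring lip, a flat tongue on the rim: 91 mm from the dish's centre along its x, 25 mm above its underside
- ball: the loose steel bearing ball, 28 mm across, 90 g; it rests in the middle of the dish, its top about 34 mm above the dish's underside. Its axes roll with it
- ball_center (a point): centre of the ball
- tape_roll: bystander, not to be disturbed: cardboard tape core, 72 mm across, 22 mm high, lying flat. Origin: centre of its underside
- wrench: bystander, not to be disturbed: steel open-ended wrench, 160 mm long, lying flat. Origin: centre of its underside
- bowl: bystander, not to be disturbed: plain round metal bowl, 100 mm across, 40 mm high, empty, with no handle. Origin: centre of its underside
- jar: bystander, not to be disturbed: clear closed jar, 60 mm across, 90 mm high. Origin: centre of its underside
- carton: bystander, not to be disturbed: small cardboard carton, 90 x 80 x 60 mm high. Origin: centre of its underside
- parts_bin: bystander, not to be disturbed: open plastic bin, 160 x 120 x 75 mm high. Origin: centre of its underside
- spool: bystander, not to be disturbed: plain wooden spool, 60 mm across, 50 mm high. Origin: centre of its underside
Mind the look-alikes: they are no part of the job. What is shaped like the dish but turquoise or yellow is not meant.

How it is judged:
By the outcome, as a careful person would: the job done as asked, in the order asked, and still so for the second after the job is handed in, while the arm keeps its last pose, push and grip.
It also fails if it takes over 72 s, if anything falls off the work surface, if the arm or the gripper's body presses on something with over 40 N, if the wrist force passes 120 N, or if a joint passes its speed limit or range.

## Working session

There is one attempt and no reset: what is moved stays moved. The work goes in short steps, Python scripts to look and compute and a tool call to move; the robot and the scene stay as the last step left them, time stands still between calls to the robot, and variables do not carry over. Pictures are saved under pics/ and viewed, and the job is handed in when it is done.

Besides the shell and the picture viewer there is one more tool, called in YAML: its name, and indented under it one key for each argument. play_rows: Moves the arm, as the interface text tells. Its arguments: {"type":"object","properties":{"commands":{"type":"array"}},"required":["commands"]}

```bash
ls; mkdir -p pics
python3 - <<'E'
from plant import monitor, grab_frame, camera_params, manip
import cv2
for n in("scene","top"):
    cv2.imwrite(f"pics/{n}0.png",grab_frame(n)); print(camera_params(n))
print(monitor.state()); print(manip.hold_point_z)
E
```

```text
pics
{'fx': 368.0099452871086, 'fy': 368.0099452871086, 'cx': 253.89592536814285, 'cy': 190.65162691429185, 'rvec': array([ 0.87216198,  2.73451472, -0.74775662]), 'tvec': array([ 0.47499481, -0.20411179,  1.40767648])}
{'fx': 358.7739345764871, 'fy': 358.7739345764871, 'cx': 256.27657457961715, 'cy': 190.705844259966, 'rvec': array([ 2.13807194, -2.19736379,  0.11296118]), 'tvec': array([-0.00371386,  0.5439058 ,  1.37531374])}
{'time': 0.1, 'joint_pos': array([ 1.18601181e+00,  5.33317486e-02,  1.61417533e+00, -3.74454374e-05,
        1.47601270e+00, -1.19009763e-01]), 'joint_vel': array([-0.00020926, -0.0015692 , -0.00208351,  0.00045521, -0.00061302,
       -0.00049129]), 'joint_efforts': array([ 9.20437060e-05, -3.94894624e+01, -3.71366680e+01, -9.41829262e-05,
        3.84327941e-03,  4.70478994e-05]), 'tool_pos': array([0.16395823, 0.60251339, 0.23014947]), 'tool_rot': array([-2.22112243e-04,  1.32494775e-01,  9.91183235e-01, -9.37803184e-04]), 'contact_force': array([ 0.20451126,  0.02783287, -0.35998147]), 'ft_torque': array([0.0389936 , 0.0094987 , 0.03192332]), 'gripper_width': 0.9986687314333732}
0.0187
```

View pics/scene0.png

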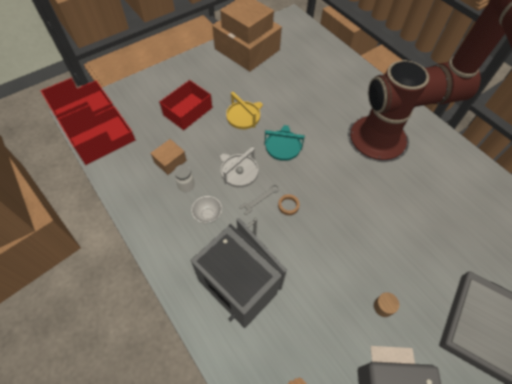

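View pics/top0.png

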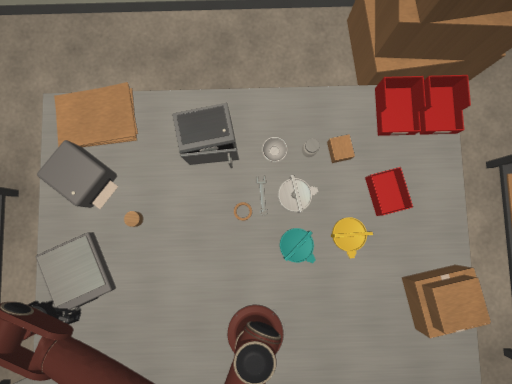

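Run:
```python
import cv2,numpy as np
a=cv2.imread("pics/top0.png")[85:265,160:390]; b=cv2.imread("pics/scene0.png")[130:340,140:320]
cv2.imwrite("pics/tz.png",cv2.resize(a,None,fx=3.4,fy=3.3,interpolation=3) if 0 else cv2.resize(a,None,fx=3.3,fy=3.3,interpolation=2)); cv2.imwrite("pics/sz.png",cv2.resize(b,None,fx=2.8,fy=2.8,interpolation=2))
```

```text
(no output)
```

View pics/tz.png

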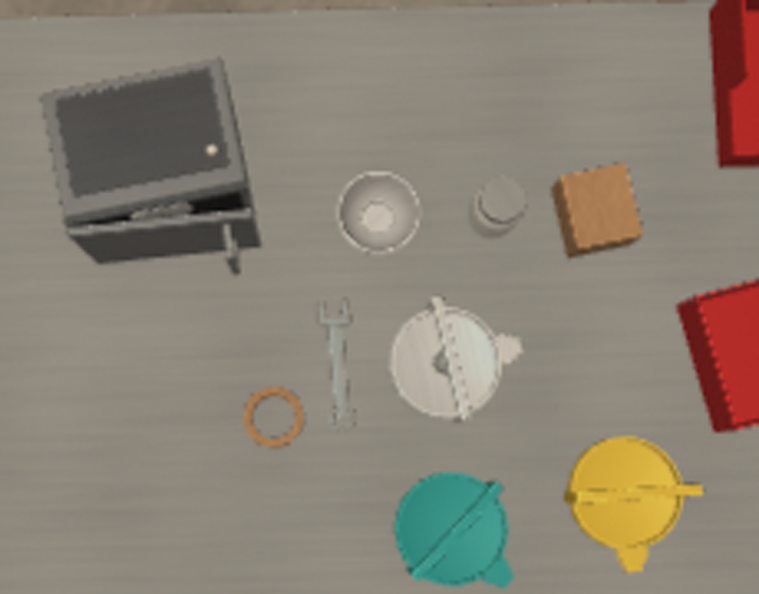

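View pics/sz.png

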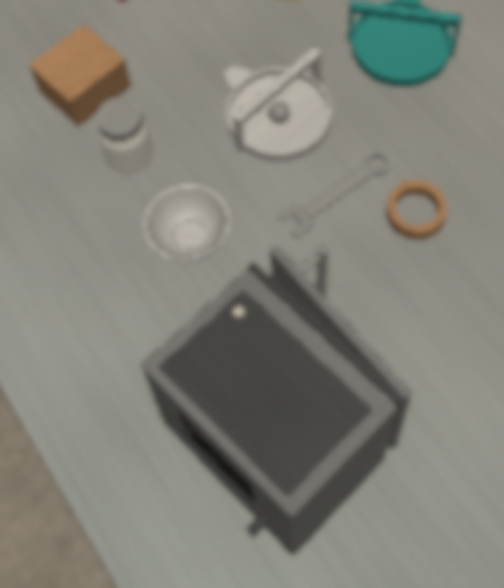

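```bash
cat > h.py <<'E'
import numpy as np,cv2
from plant import camera_params
def cam(n):
    p=camera_params(n);R=cv2.Rodrigues(p["rvec"])[0];t=np.array(p["tvec"]).ravel()
    K=np.array([[p["fx"],0,p["cx"]],[0,p["fy"],p["cy"]],[0,0,1]]);return K,R,t
def ray(n,u,v,z):
    K,R,t=cam(n);d=R.T@np.linalg.inv(K)@[u,v,1];o=-R.T@t
    return o+d*(z-o[2])/d[2]
def proj(n,P):
    K,R,t=cam(n);q=(K@(R@np.atleast_2d(P).T+t[:,None])).T;return q[:,:2]/q[:,2:]
def T(x,y,z): return ray("top",(x+.5)/3.3-.5+160,(y+.5)/3.3-.5+85,z)
def S(x,y,z): return ray("scene",(x+.5)/2.8-.5+140,(y+.5)/2.8-.5+130,z)
E
python3 - <<'E'
from h import *
np.set_printoptions(precision=4,suppress=True)
for n,x,y,z in[("g_bl",42,95,.18),("g_br",220,60,.18),("g_fr",247,183,.18),("g_fl",66,217,.18),("door hinge",66,230,.176),("door free",253,214,.176),("h up",228,224,.161),("h low",236,272,.061),("bar +",437,302,.085),("bar -",462,414,.085),("rimL",390,362,.027),("rimR",501,362,.027),("rimT",446,306,.027),("rimB",446,419,.027),("lip",522,349,.025),("ball",444,365,.02),
 ("tape",274,417,.022),("wr1",333,300,.005),("wr2",343,427,.005),("bowl",378,212,.04),("jar",502,200,.09),("turq",451,528,.027),("turqbar1",496,486,.085),("turqbar2",413,575,.085)]:
    print(n,T(x,y,z))
print()
for n,x,y,z in[("g_bl",293,505,.18),("g_br",147,364,.18),("g_fr",243,273,.18),("g_fl",396,407,.18),("door free",272,250,.176),("door hinge",408,392,.176),("h up",322,250,.161),("h low",321,295,.061),("bar +",240,120,.085),("bar-",316,52,.085),("lip",226,72,.025),("ball",280,112,.02)]:
    print(n,S(x,y,z))
E
```

```text
g_bl [0.8131 0.2734 0.18  ]
g_br [0.8468 0.0802 0.18  ]
g_fr [0.7099 0.0538 0.18  ]
g_fl [0.6781 0.2481 0.18  ]
door hinge [0.6649 0.249  0.176 ]
door free [0.6768 0.0483 0.176 ]
h up [0.6698 0.0764 0.161 ]
h low [0.6342 0.0755 0.061 ]
bar + [ 0.5891 -0.1549  0.085 ]
bar - [ 0.4605 -0.1783  0.085 ]
rimL [ 0.5271 -0.1025  0.027 ]
rimR [ 0.5235 -0.234   0.027 ]
rimT [ 0.5922 -0.1714  0.027 ]
rimB [ 0.4578 -0.1662  0.027 ]
lip [ 0.5385 -0.2599  0.025 ]
ball [ 0.5224 -0.1671  0.02  ]
tape [0.466  0.0367 0.022 ]
wr1 [ 0.6064 -0.0374  0.005 ]
wr2 [ 0.4526 -0.045   0.005 ]
bowl [ 0.7055 -0.0934  0.04  ]
jar [ 0.7045 -0.2334  0.09  ]
turq [ 0.3305 -0.1672  0.027 ]
turqbar1 [ 0.3786 -0.2133  0.085 ]
turqbar2 [ 0.2826 -0.1166  0.085 ]

g_bl [0.8074 0.2674 0.18  ]
g_br [0.8449 0.0837 0.18  ]
g_fr [0.7208 0.0574 0.18  ]
g_fl [0.6809 0.2502 0.18  ]
door free [0.6825 0.0513 0.176 ]
door hinge [0.6621 0.2446 0.176 ]
h up [0.6373 0.0741 0.161 ]
h low [0.6398 0.0785 0.061 ]
bar + [ 0.5938 -0.1501  0.085 ]
bar- [ 0.4624 -0.1803  0.085 ]
lip [ 0.5485 -0.2574  0.025 ]
ball [ 0.525  -0.1694  0.02  ]
```

Run:
```python
import cv2,numpy as np
a=cv2.imread("pics/top0.png")[95:175,165:245]; b=cv2.imread("pics/scene0.png")[210:330,185:295]
a=cv2.resize(a,(560,560),interpolation=2);b=cv2.resize(b,None,fx=5,fy=5,interpolation=2)
f=lambda i:(np.clip((i/255.)**.6,0,1)*255).astype('uint8')
cv2.imwrite("pics/tz2.png",f(a));cv2.imwrite("pics/sz2.png",f(b))
```

```text
(no output)
```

View pics/tz2.png

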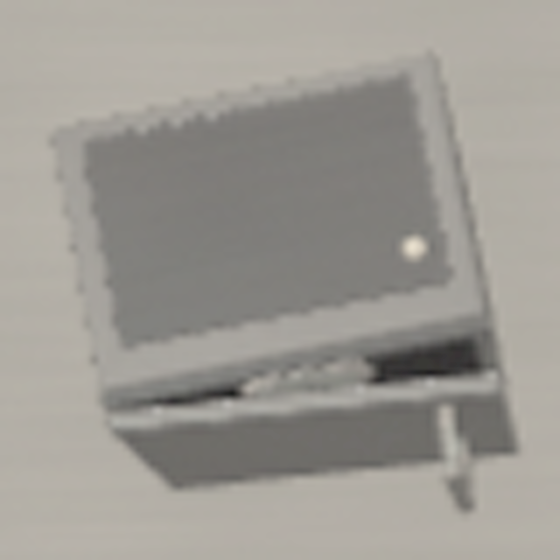

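View pics/sz2.png

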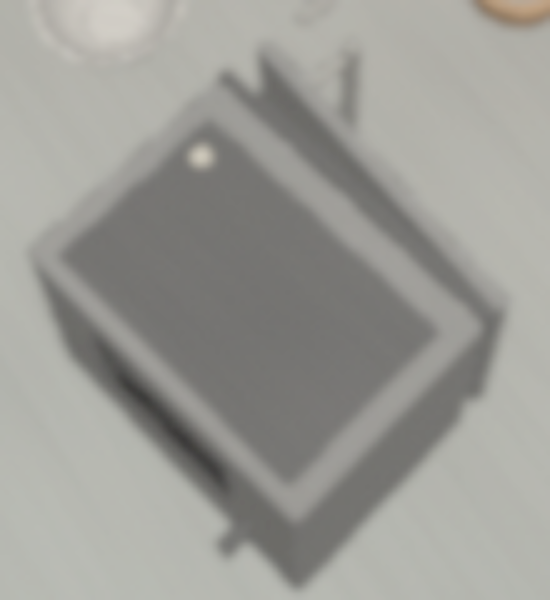

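```bash
cat >> h.py <<'E'
from scipy.spatial.transform import Rotation as Ro
def Rdown(ya):
    y=np.array([np.cos(ya),np.sin(ya),0]);z=np.array([0,0,-1.]);return np.c_[np.cross(y,z),y,z]
def rows(pts,claw=None):
    from plant import monitor
    s=monitor.state();q=s["tool_rot"];R=Ro.from_quat([q[1],q[2],q[3],q[0]]).as_matrix();p=np.array(s["tool_pos"])
    print("t",round(s["time"],2),"tcp",p.round(4),"ya",round(np.arctan2(R[1,1],R[0,1]),3),"tilt",R[:2,2].round(4),"F",np.round(s["contact_force"],1),"w",round(s["gripper_width"],3),"j",np.round(s["joint_pos"],2))
    for P in pts:
        d=R.T@(np.array(P[:3])-p)*100;r=Ro.from_matrix(R.T@Rdown(P[3])).as_rotvec()
        print("d",d.round(2),"r",r.round(3))
E
python3 - <<'E'
from h import *
rows([(.64,.0755,.26,1.63),(.40,.35,.26,1.45)])
E
```

```text
t 0.1 tcp [0.164  0.6025 0.2301] ya 1.305 tilt [-0.0007 -0.0018] F [ 0.2  0.  -0.4] w 0.999 j [ 1.19  0.05  1.61 -0.    1.48 -0.12]
d [-59.77 -38.35  -2.92] r [-0.002 -0.001 -0.325]
d [-29.41 -18.17  -2.96] r [-0.002 -0.    -0.145]
```

play_rows:
  commands:
    - {"dx": -4,"dy": -2.5,"dz": -3,"rz": -0.03,"claw": 0}
    - {"dx": -8,"dy": -5,"dz": -3,"rz": -0.06,"claw": 0}
    - {"dx": -12,"dy": -7.5,"dz": -3,"rz": -0.1,"claw": 0}
    - {"dx": -16,"dy": -10,"dz": -3,"rz": -0.13,"claw": 0}
    - {"dx": -20,"dy": -12.5,"dz": -3,"rz": -0.16,"claw": 0}

```text
invalid input
```

Run:
```python
from h import *
rows([(.64,.0755,.26,1.63)])
```

```text
t 0.1 tcp [0.164  0.6025 0.2301] ya 1.305 tilt [-0.0007 -0.0018] F [ 0.2  0.  -0.4] w 0.999 j [ 1.19  0.05  1.61 -0.    1.48 -0.12]
d [-59.77 -38.35  -2.92] r [-0.002 -0.001 -0.325]
```

play_rows:
  commands:
    - {"dx": -4,"dy": -2.5,"dz": -3,"rx": 0,"ry": 0,"rz": -0.03,"claw": 0}
    - {"dx": -8,"dy": -5,"dz": -3,"rx": 0,"ry": 0,"rz": -0.06,"claw": 0}
    - {"dx": -12,"dy": -7.5,"dz": -3,"rx": 0,"ry": 0,"rz": -0.1,"claw": 0}
    - {"dx": -16,"dy": -10,"dz": -3,"rx": 0,"ry": 0,"rz": -0.13,"claw": 0}
    - {"dx": -20,"dy": -12.5,"dz": -3,"rx": 0,"ry": 0,"rz": -0.16,"claw": 0}

```text
time: 0.6
tool_pos: [0.3248, 0.4278, 0.26]
tool_rot: [-0.0, 0.052, 0.999, -0.001]
contact_force: [0.9, 0.7, 0.3]
gripper_width: 0.997
```

Run:
```python
from h import *
rows([(.64,.0755,.26,1.63)])
```

```text
t 0.6 tcp [0.3248 0.4278 0.26  ] ya 1.467 tilt [-0.0009 -0.0021] F [0.9 0.7 0.3] w 0.997 j [ 0.78 -0.17  1.78 -0.    1.54 -0.68]
d [-35.01 -31.76   0.04] r [-0.002 -0.001 -0.163]
```

play_rows:
  commands:
    - {"dx": -3.5,"dy": -3.2,"dz": 0,"rx": 0,"ry": 0,"rz": -0.02,"claw": 0}
    - {"dx": -7,"dy": -6.4,"dz": 0,"rx": 0,"ry": 0,"rz": -0.04,"claw": 0}
    - {"dx": -10.5,"dy": -9.6,"dz": 0,"rx": 0,"ry": 0,"rz": -0.06,"claw": 0}
    - {"dx": -14,"dy": -12.7,"dz": 0,"rx": 0,"ry": 0,"rz": -0.08,"claw": 0}
    - {"dx": -17.5,"dy": -16,"dz": 0,"rx": 0,"ry": 0,"rz": -0.1,"claw": 0}

```text
time: 1.1
tool_pos: [0.483, 0.2488, 0.2598]
tool_rot: [-0.001, 0.002, 1.0, -0.001]
contact_force: [1.2, 0.3, 0.7]
gripper_width: 0.997
```

Run:
```python
from h import *
rows([(.64,.0755,.26,1.63)])
```

```text
t 1.1 tcp [0.483  0.2488 0.2598] ya 1.567 tilt [-0.0013 -0.002 ] F [1.2 0.3 0.7] w 0.997 j [ 0.34 -0.16  1.77 -0.    1.53 -1.23]
d [-1.576e+01 -1.727e+01 -1.000e-02] r [-0.002 -0.001 -0.063]
```

play_rows:
  commands:
    - {"dx": -3.5,"dy": -3.8,"dz": 0,"rx": 0,"ry": 0,"rz": -0.02,"claw": 0}
    - {"dx": -7,"dy": -7.6,"dz": 0,"rx": 0,"ry": 0,"rz": -0.04,"claw": 0}
    - {"dx": -10.5,"dy": -11.4,"dz": 0,"rx": 0,"ry": 0,"rz": -0.06,"claw": 0}
    - {"dx": -13.7,"dy": -15,"dz": 0,"rx": 0,"ry": 0,"rz": -0.06,"claw": 0}
    - {"dx": -15.7,"dy": -17.3,"dz": 0,"rx": 0,"ry": 0,"rz": -0.06,"claw": 0}

```text
time: 1.6
tool_pos: [0.6407, 0.0725, 0.259]
tool_rot: [-0.001, -0.027, 1.0, -0.001]
contact_force: [0.4, 1.2, 0.5]
gripper_width: 1.0
```

Run:
```python
from h import *
from plant import grab_frame
rows([(.64,.0755,.26,1.63),(.64,.0755,.127,1.63)])
for n,s in(("top",(slice(95,195),slice(165,285))),("scene",(slice(150,300),slice(180,330)))):
    cv2.imwrite(f"pics/{n}1.png",cv2.resize(grab_frame(n)[s],None,fx=4,fy=4,interpolation=2))
```

```text
t 1.6 tcp [0.6407 0.0725 0.259 ] ya 1.626 tilt [-0.0023 -0.0024] F [0.4 1.2 0.5] w 1.0 j [-0.    0.09  1.53 -0.    1.53 -1.63]
d [ 0.05  0.3  -0.1 ] r [-0.002 -0.002 -0.004]
d [ 0.02  0.33 13.2 ] r [-0.002 -0.002 -0.004]
```

View pics/top1.png

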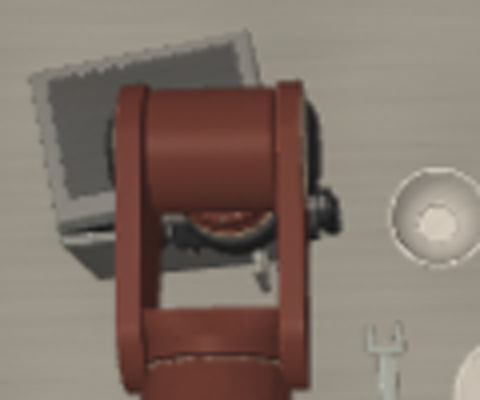

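View pics/scene1.png

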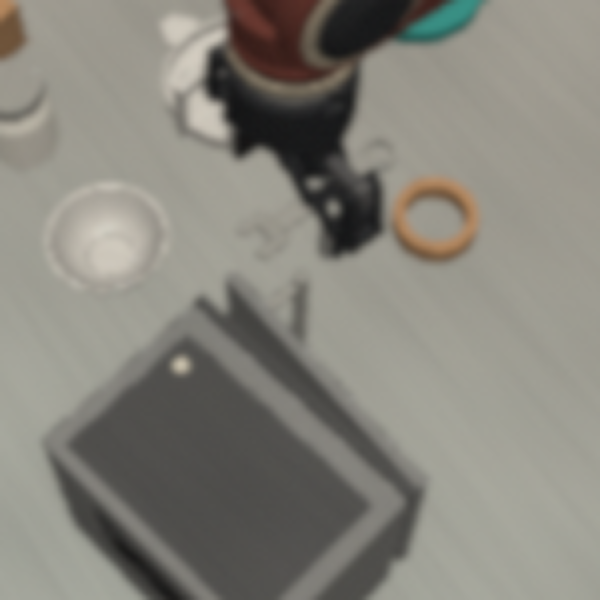

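Run:
```python
from h import *
f=lambda x,y,z:ray("scene",180+(x+.5)/4-.5,150+(y+.5)/4-.5,z).round(4)
print(f(302,276,.161),f(298,342,.061), f(425,488,.176),f(232,274,.176))
rows([(.639,.0755,.127,1.63)])
```

```text
[0.6356 0.074  0.161 ] [0.6405 0.0784 0.061 ] [0.6643 0.2494 0.176 ] [0.6792 0.0505 0.176 ]
t 1.7 tcp [0.6411 0.0715 0.2585] ya 1.623 tilt [-0.0027 -0.003 ] F [-0.4 -0.4  0.2] w 1.004 j [-0.    0.09  1.53 -0.    1.53 -1.63]
d [ 0.15  0.45 13.15] r [-0.003 -0.003 -0.007]
```

play_rows:
  commands:
    - {"dx": 0.3,"dy": 0.5,"dz": 3,"rx": 0,"ry": 0,"rz": 0,"claw": 0}
    - {"dx": 0.3,"dy": 0.5,"dz": 6,"rx": 0,"ry": 0,"rz": 0,"claw": 0}
    - {"dx": 0.3,"dy": 0.5,"dz": 9,"rx": 0,"ry": 0,"rz": 0,"claw": 0}
    - {"dx": 0.3,"dy": 0.5,"dz": 11.5,"rx": 0,"ry": 0,"rz": 0,"claw": 0}
    - {"dx": 0.3,"dy": 0.5,"dz": 13.2,"rx": 0,"ry": 0,"rz": 0,"claw": 0}

```text
time: 2.2
tool_pos: [0.6356, 0.0767, 0.1235]
tool_rot: [-0.003, -0.026, 1.0, -0.001]
contact_force: [-0.5, -0.2, -0.7]
gripper_width: 0.997
```

Run:
```python
from h import *
from plant import grab_frame
rows([(.638,.0755,.127,1.63)])
for n,s in(("scene",(slice(150,300),slice(180,330))),):
    cv2.imwrite(f"pics/{n}2.png",cv2.resize(grab_frame(n)[s],None,fx=4,fy=4,interpolation=2))
```

```text
t 2.2 tcp [0.6356 0.0767 0.1235] ya 1.623 tilt [-0.0066 -0.0028] F [-0.5 -0.2 -0.7] w 0.997 j [ 0.01  0.18  1.66 -0.    1.31 -1.62]
d [-0.23 -0.13 -0.35] r [-0.002 -0.007 -0.007]
```

View pics/scene2.png

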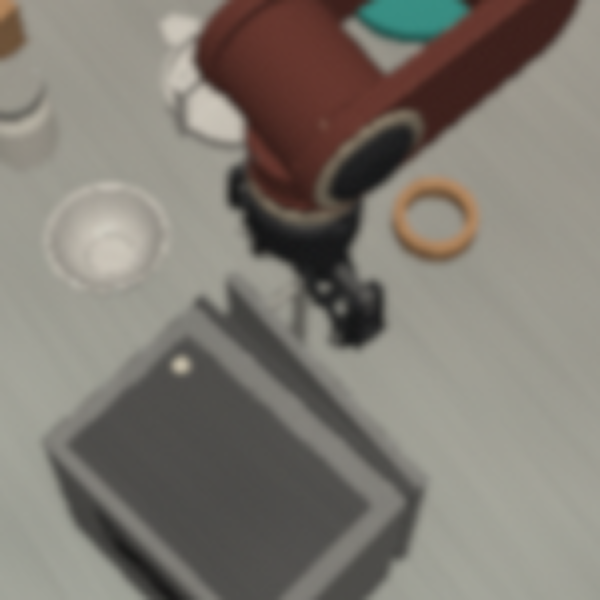

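play_rows:
  commands:
    - {"dx": -0.2,"dy": 0,"dz": 0,"rx": 0,"ry": 0,"rz": 0,"claw": 0.5}
    - {"dx": -0.2,"dy": 0,"dz": 0,"rx": 0,"ry": 0,"rz": 0,"claw": 1}
    - {"dx": -0.2,"dy": 0,"dz": 0,"rx": 0,"ry": 0,"rz": 0,"claw": 1}
    - {"dx": -0.2,"dy": 0,"dz": 0,"rx": 0,"ry": 0,"rz": 0,"claw": 1}
    - {"dx": -0.2,"dy": 0,"dz": 0,"rx": 0,"ry": 0,"rz": 0,"claw": 1}

```text
time: 2.75
tool_pos: [0.637, 0.0763, 0.1221]
tool_rot: [-0.004, -0.026, 1.0, -0.002]
contact_force: [-3.0, -16.3, 6.2]
gripper_width: 0.139
```

Run:
```python
from h import *
rows([])
```

```text
t 2.75 tcp [0.637  0.0763 0.1221] ya 1.623 tilt [-0.0086 -0.0038] F [ -3.  -16.3   6.2] w 0.139 j [ 0.    0.18  1.66 -0.    1.31 -1.62]
```

```bash
cat >> h.py <<'E'
H=np.array([.6635,.248])
def arc(steps,z=.123,r=.174,off=0):
    from plant import monitor
    p=np.array(monitor.state()["tool_pos"])[:2]-H
    a0=np.arctan2(p[1],p[0])
    print("a0",a0,"r",np.hypot(*p), "door", 0)
    rows([(*(H+r*np.array([np.cos(a0-s),np.sin(a0-s)])),z,(a0-s)+np.pi+.203-.17+off) for s in steps])
E
python3 - <<'E'
from h import *
arc([.08,.16,.24,.32,.40])
E
```

```text
a0 -1.7241240444760058 r 0.173740615134896 door 0
t 2.75 tcp [0.637  0.0763 0.1221] ya 1.623 tilt [-0.0086 -0.0038] F [ -3.  -16.3   6.2] w 0.139 j [ 0.    0.18  1.66 -0.    1.31 -1.62]
d [ 1.36  0.31 -0.08] r [-0.004 -0.008  0.253]
d [ 2.67  0.76 -0.07] r [-0.005 -0.008  0.333]
d [ 3.95  1.31 -0.06] r [-0.005 -0.008  0.413]
d [ 5.18  1.96 -0.05] r [-0.005 -0.008  0.493]
d [ 6.36  2.7  -0.04] r [-0.006 -0.008  0.573]
```

play_rows:
  commands:
    - {"dx": 1.36,"dy": 0.31,"dz": 0,"rx": 0,"ry": 0,"rz": 0.08,"claw": 1}
    - {"dx": 2.67,"dy": 0.76,"dz": 0,"rx": 0,"ry": 0,"rz": 0.16,"claw": 1}
    - {"dx": 3.95,"dy": 1.31,"dz": 0,"rx": 0,"ry": 0,"rz": 0.24,"claw": 1}
    - {"dx": 5.18,"dy": 1.96,"dz": 0,"rx": 0,"ry": 0,"rz": 0.32,"claw": 1}
    - {"dx": 6.36,"dy": 2.7,"dz": 0,"rx": 0,"ry": 0,"rz": 0.4,"claw": 1}

```text
time: 3.25
tool_pos: [0.5706, 0.0977, 0.1223]
tool_rot: [-0.005, 0.175, 0.985, -0.005]
contact_force: [-3.2, -7.3, 0.0]
gripper_width: 0.113
```

```bash
sed -i 's/+.203-.17+off/+.203+off/' h.py
python3 - <<'E'
from h import *
arc([.08,.16,.24,.32,.40])
E
```

```text
a0 -2.124627138723981 r 0.17666555646579934 door 0
t 3.25 tcp [0.5706 0.0977 0.1223] ya 1.219 tilt [-0.0114 -0.0081] F [-3.2 -7.3  0. ] w 0.113 j [ 0.04  0.04  1.81 -0.01  1.3  -1.17]
d [ 1.3   0.59 -0.06] r [-0.012 -0.007  0.079]
d [ 2.62  1.03 -0.06] r [-0.012 -0.007  0.159]
d [ 3.9   1.58 -0.06] r [-0.012 -0.006  0.239]
d [ 5.13  2.22 -0.05] r [-0.013 -0.006  0.319]
d [ 6.31  2.97 -0.05] r [-0.013 -0.005  0.399]
```

play_rows:
  commands:
    - {"dx": 1.3,"dy": 0.5,"dz": 0,"rx": -0.01,"ry": -0.006,"rz": 0.08,"claw": 1}
    - {"dx": 2.6,"dy": 1.0,"dz": 0,"rx": -0.012,"ry": -0.006,"rz": 0.16,"claw": 1}
    - {"dx": 3.9,"dy": 1.57,"dz": 0,"rx": -0.012,"ry": -0.006,"rz": 0.24,"claw": 1}
    - {"dx": 5.13,"dy": 2.2,"dz": 0,"rx": -0.012,"ry": -0.006,"rz": 0.32,"claw": 1}
    - {"dx": 6.31,"dy": 2.95,"dz": 0,"rx": -0.012,"ry": -0.006,"rz": 0.4,"claw": 1}

```text
time: 3.75
tool_pos: [0.5184, 0.145, 0.1223]
tool_rot: [-0.002, 0.369, 0.929, -0.005]
contact_force: [-11.3, -9.1, 6.5]
gripper_width: 0.11
```

Run:
```python
from h import *
from plant import grab_frame
arc([.08,.16,.24,.32,.40])
for n,s in(("scene",(slice(150,300),slice(180,330))),):
    cv2.imwrite(f"pics/{n}3.png",cv2.resize(grab_frame(n)[s],None,fx=4,fy=4,interpolation=2))
```

```text
a0 -2.524252041863469 r 0.17799147677471452 door 0
t 3.75 tcp [0.5184 0.145  0.1223] ya 0.815 tilt [-0.008  -0.0066] F [-11.3  -9.1   6.5] w 0.11 j [ 0.14 -0.05  1.91 -0.01  1.3  -0.68]
d [ 1.27  0.72 -0.08] r [-0.01  -0.001  0.074]
d [ 2.6   1.15 -0.08] r [-0.01  -0.     0.154]
d [ 3.88  1.69 -0.08] r [-0.01  -0.     0.234]
d [ 5.12  2.33 -0.09] r [-0.01   0.     0.314]
d [ 6.3   3.07 -0.1 ] r [-0.01   0.001  0.394]
```

View pics/scene3.png

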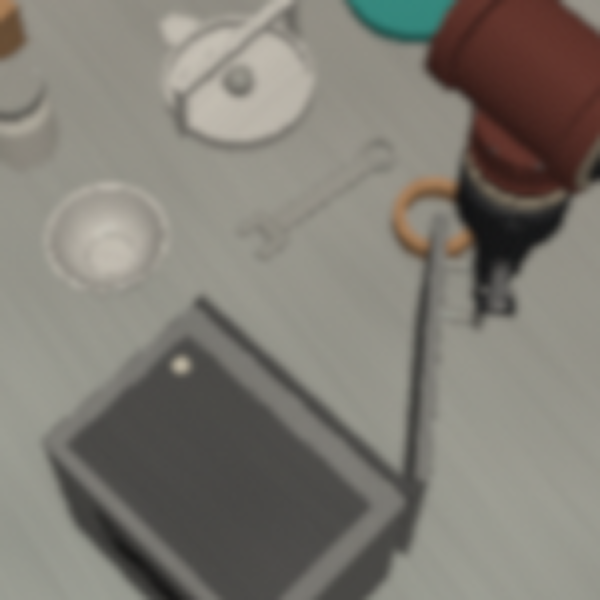

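Run:
```python
from h import *
arc([.08,.16,.24,.32,.40],r=.179,z=.122)
```

```text
a0 -2.5353422937995695 r 0.1780061192645463 door 0
t 3.8 tcp [0.5172 0.1466 0.1223] ya 0.813 tilt [-0.0092 -0.005 ] F [-13.2  -8.5   7.4] w 0.106 j [ 0.14 -0.06  1.91 -0.    1.3  -0.67]
d [1.41 0.25 0.03] r [-0.01  -0.003  0.084]
d [2.76 0.71 0.03] r [-0.01  -0.002  0.164]
d [4.08 1.28 0.03] r [-0.01  -0.002  0.244]
d [5.34 1.95 0.02] r [-0.01  -0.002  0.324]
d [6.55 2.72 0.02] r [-0.011 -0.001  0.404]
```

play_rows:
  commands:
    - {"dx": 1.4,"dy": 0.25,"dz": 0,"rx": -0.01,"ry": -0.002,"rz": 0.08,"claw": 1}
    - {"dx": 2.76,"dy": 0.71,"dz": 0,"rx": -0.01,"ry": -0.002,"rz": 0.16,"claw": 1}
    - {"dx": 4.08,"dy": 1.28,"dz": 0,"rx": -0.01,"ry": -0.002,"rz": 0.24,"claw": 1}
    - {"dx": 5.34,"dy": 1.95,"dz": 0,"rx": -0.01,"ry": -0.002,"rz": 0.32,"claw": 1}
    - {"dx": 6.55,"dy": 2.72,"dz": 0,"rx": -0.01,"ry": -0.002,"rz": 0.4,"claw": 1}

```text
time: 4.3
tool_pos: [0.4886, 0.2117, 0.1223]
tool_rot: [0.001, 0.549, 0.836, 0.0]
contact_force: [4.8, -0.8, -4.6]
gripper_width: 0.111
```

Run:
```python
from h import *
arc([.08,.16,.24,.32,.40],r=.180,z=.122)
```

```text
a0 -2.9367958387870376 r 0.17860444868255732 door 0
t 4.3 tcp [0.4886 0.2117 0.1223] ya 0.409 tilt [ 0.0018 -0.0007] F [ 4.8 -0.8 -4.6] w 0.111 j [ 0.27 -0.08  1.93 -0.    1.29 -0.14]
d [1.43 0.21 0.03] r [0.001 0.001 0.081]
d [2.79 0.67 0.03] r [0.001 0.001 0.161]
d [4.11 1.24 0.03] r [0.002 0.001 0.241]
d [5.39 1.91 0.03] r [0.002 0.001 0.321]
d [6.6  2.68 0.03] r [0.002 0.001 0.401]
```

play_rows:
  commands:
    - {"dx": 1.4,"dy": 0.25,"dz": 0,"rx": 0,"ry": 0,"rz": 0.08,"claw": 1}
    - {"dx": 2.76,"dy": 0.69,"dz": 0,"rx": 0,"ry": 0,"rz": 0.16,"claw": 1}
    - {"dx": 4.1,"dy": 1.25,"dz": 0,"rx": 0,"ry": 0,"rz": 0.24,"claw": 1}
    - {"dx": 5.3,"dy": 1.9,"dz": 0,"rx": 0,"ry": 0,"rz": 0.32,"claw": 1}
    - {"dx": 6.0,"dy": 2.3,"dz": 0,"rx": 0,"ry": 0,"rz": 0.36,"claw": 1}

```text
time: 4.8
tool_pos: [0.4872, 0.276, 0.1223]
tool_rot: [0.002, 0.691, 0.723, 0.001]
contact_force: [7.8, -3.3, -4.8]
gripper_width: 0.106
```

play_rows:
  commands:
    - {"dx": 0,"dy": 0,"dz": 0,"rx": 0,"ry": 0,"rz": 0,"claw": 0.6}
    - {"dx": 0,"dy": 0,"dz": 0,"rx": 0,"ry": 0,"rz": 0,"claw": 0.2}
    - {"dx": 0,"dy": 0,"dz": 0,"rx": 0,"ry": 0,"rz": 0,"claw": 0}
    - {"dx": 0,"dy": 0,"dz": 0,"rx": 0,"ry": 0,"rz": 0,"claw": 0}
    - {"dx": 0,"dy": 0,"dz": 0,"rx": 0,"ry": 0,"rz": 0,"claw": 0}

```text
time: 5.3
tool_pos: [0.4872, 0.2758, 0.1225]
tool_rot: [0.002, 0.691, 0.723, 0.001]
contact_force: [0.0, 0.1, 0.3]
gripper_width: 0.946
```

play_rows:
  commands:
    - {"dx": 0,"dy": 0,"dz": -3,"rx": 0,"ry": 0,"rz": 0,"claw": 0}
    - {"dx": 0,"dy": 0,"dz": -6,"rx": 0,"ry": 0,"rz": 0,"claw": 0}
    - {"dx": 0,"dy": 0,"dz": -9,"rx": 0,"ry": 0,"rz": 0,"claw": 0}
    - {"dx": 0,"dy": 0,"dz": -12,"rx": 0,"ry": 0,"rz": 0,"claw": 0}
    - {"dx": 0,"dy": 0,"dz": -14,"rx": 0,"ry": 0,"rz": 0,"claw": 0}

```text
time: 5.8
tool_pos: [0.4871, 0.2761, 0.2655]
tool_rot: [0.003, 0.691, 0.723, 0.003]
contact_force: [0.1, 0.1, 0.3]
gripper_width: 1.001
```

Run:
```python
from h import *
from plant import grab_frame
rows([(.524,-.168,.25,-1.38)])
for n,s in(("top",(slice(95,215),slice(165,325))),("scene",(slice(130,300),slice(180,330)))):
    cv2.imwrite(f"pics/{n}4.png",cv2.resize(grab_frame(n)[s],None,fx=4,fy=4,interpolation=2))
```

```text
t 5.8 tcp [0.4871 0.2761 0.2655] ya 0.046 tilt [0.0086 0.0002] F [0.1 0.1 0.3] w 1.001 j [ 0.38 -0.13  1.73 -0.    1.53  0.34]
d [-44.53   1.64   1.57] r [ 0.007 -0.006  1.426]
```

View pics/top4.png

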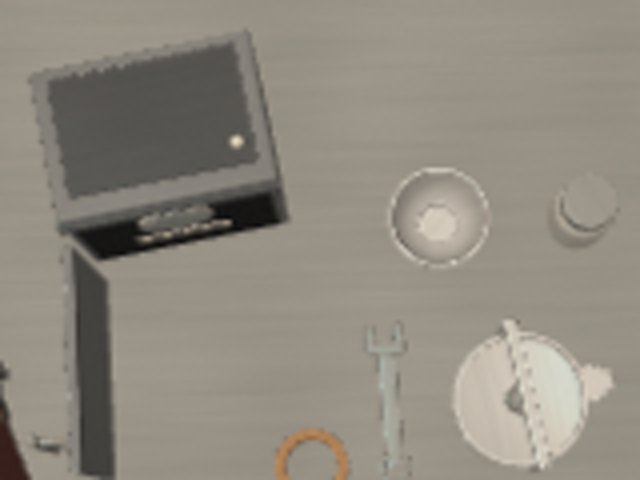

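View pics/scene4.png

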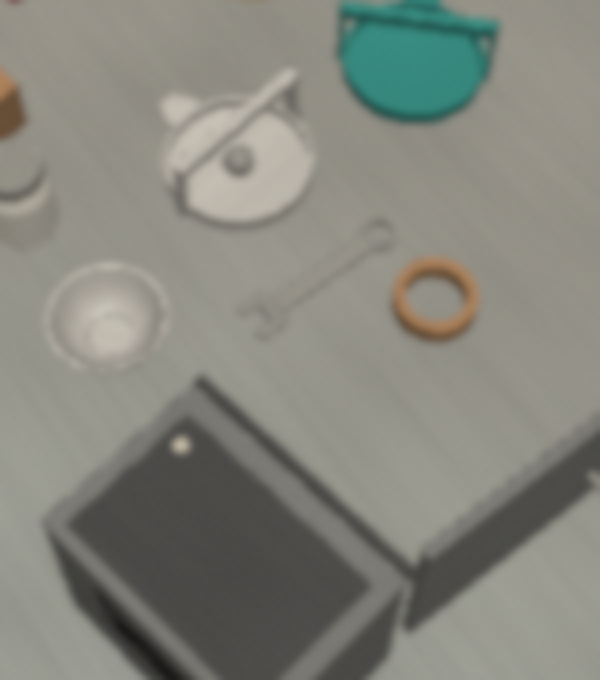

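```bash
python3 - <<'E'
from h import *
f=lambda x,y,z:ray("top",165+(x+.5)/4-.5,95+(y+.5)/4-.5,z).round(4)
g=lambda x,y,z:ray("scene",180+(x+.5)/4-.5,130+(y+.5)/4-.5,z).round(4)
for n,x,y,z in[("topF l",63,232,.18),("topF r",277,192,.18),("back l",32,76,.18),("back r",247,32,.18),("botF l",105,260,0),("botF r",288,220,0),("doorhinge",67,243,.176),("door end",74,474,.176),("win ring",176,217,.13),("w2l",137,238,.103),("w2r",232,223,.103)]: print(n,f(x,y,z))
for n,x,y,z in[("topF l",408,580,.18),("topF r",198,385,.18),("topFr2",200,375,.18),("back r",45,522,.18),("dh",425,556,.176)]: print(n,g(x,y,z))
E
python3 - <<'E'
import cv2,numpy as np
b=cv2.imread("pics/top4.png")[170:280,40:310]
cv2.imwrite("pics/w.png",cv2.resize((np.clip((b/255.)**.5,0,1)*255).astype('uint8'),(795,324),interpolation=2))
E
```

```text
topF l [0.6701 0.2456 0.18  ]
topF r [0.7009 0.0562 0.18  ]
back l [0.8124 0.2725 0.18  ]
back r [0.8476 0.08   0.18  ]
botF l [0.6797 0.2414 0.    ]
botF r [0.7156 0.0562 0.    ]
doorhinge [0.661  0.2429 0.176 ]
door end [0.4568 0.238  0.176 ]
win ring [0.6922 0.1523 0.13  ]
w2l [0.6793 0.1926 0.103 ]
w2r [0.6912 0.1034 0.103 ]
topF l [0.6792 0.2502 0.18  ]
topF r [0.7127 0.0583 0.18  ]
topFr2 [0.7073 0.0528 0.18  ]
back r [0.8483 0.0828 0.18  ]
dh [0.6593 0.2431 0.176 ]
```

View pics/w.png

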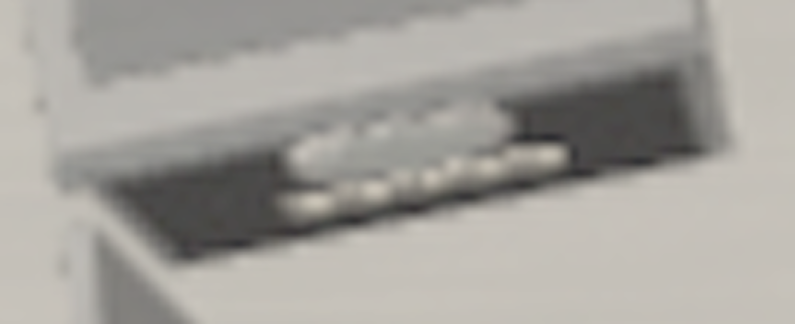

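Run:
```python
from h import *
X=np.array([.9842,.177]);Y=np.array([-.177,.9842])
def P(s,t,z): return np.r_[s*X+t*Y,z]
q=lambda p:(((proj("top",p)[0]-[165,95]+.5)*4-.5-[40,170])*2.944).round(0)
for s in(.693,.698,.703,.708,.713):
    print(s,"wtop",q(P(s,.0275,.157)),"wbot",q(P(s,.0275,.103)),"wl",q(P(s,.0545,.13)),"wr",q(P(s,.0005,.13)),"botL",q(P(s,.1275,0)),"botR",q(P(s,-.0725,0)),"topL",q(P(s,.1275,.18)),"topR",q(P(s,-.0725,.18)))
```

```text
0.693 wtop [398. 167.] wbot [420. 203.] wl [324. 203.] wr [494. 168.] botL [172. 324.] botR [746. 206.] topL [ 59. 218.] topR [714.  84.]
0.698 wtop [395. 151.] wbot [417. 188.] wl [321. 187.] wr [491. 153.] botL [169. 310.] botR [743. 192.] topL [ 56. 202.] topR [711.  68.]
0.703 wtop [391. 135.] wbot [414. 173.] wl [318. 172.] wr [488. 137.] botL [167. 295.] botR [740. 178.] topL [ 53. 185.] topR [708.  52.]
0.708 wtop [388. 120.] wbot [411. 158.] wl [315. 157.] wr [485. 122.] botL [164. 281.] botR [737. 164.] topL [ 50. 169.] topR [704.  36.]
0.713 wtop [385. 104.] wbot [408. 143.] wl [312. 141.] wr [482. 106.] botL [161. 267.] botR [734. 150.] topL [ 47. 153.] topR [701.  20.]
```

play_rows:
  commands:
    - {"dx": -4,"dy": 0,"dz": 0,"rx": 0,"ry": 0,"rz": 0.14,"claw": 0}
    - {"dx": -8.5,"dy": 0,"dz": 0,"rx": 0,"ry": 0,"rz": 0.28,"claw": 0}
    - {"dx": -13,"dy": 0.5,"dz": 0,"rx": 0,"ry": 0,"rz": 0.42,"claw": 0}
    - {"dx": -17.5,"dy": 0.8,"dz": 0,"rx": 0,"ry": 0,"rz": 0.56,"claw": 0}
    - {"dx": -22,"dy": 1,"dz": 0,"rx": 0,"ry": 0,"rz": 0.7,"claw": 0}

```text
time: 6.4
tool_pos: [0.5074, 0.0555, 0.2648]
tool_rot: [0.001, 0.898, 0.44, 0.005]
contact_force: [0.3, 0.2, -0.1]
gripper_width: 0.998
```

Run:
```python
from h import *
rows([(.525,-.1675,.25,-1.37)])
```

```text
t 6.4 tcp [0.5074 0.0555 0.2648] ya -0.66 tilt [0.0102 0.0018] F [ 0.3  0.2 -0.1] w 0.998 j [-0.04 -0.25  1.84  0.    1.54  0.62]
d [-16.56  15.05   1.46] r [ 0.004 -0.01   0.71 ]
```

play_rows:
  commands:
    - {"dx": -3.3,"dy": 3,"dz": 0.3,"rx": 0,"ry": -0.005,"rz": 0.14,"claw": 0}
    - {"dx": -6.6,"dy": 6,"dz": 0.6,"rx": 0,"ry": -0.01,"rz": 0.28,"claw": 0}
    - {"dx": -9.9,"dy": 9,"dz": 0.9,"rx": 0,"ry": -0.01,"rz": 0.42,"claw": 0}
    - {"dx": -13.2,"dy": 12,"dz": 1.2,"rx": 0.004,"ry": -0.01,"rz": 0.57,"claw": 0}
    - {"dx": -16.5,"dy": 15,"dz": 1.5,"rx": 0.004,"ry": -0.01,"rz": 0.71,"claw": 0}

```text
time: 6.9
tool_pos: [0.5241, -0.1684, 0.2475]
tool_rot: [-0.001, 0.995, 0.097, -0.001]
contact_force: [0.5, 1.0, -0.0]
gripper_width: 1.0
```

Run:
```python
from h import *
rows([(.525,-.1675,.14,-1.37),(.525,-.1675,.059,-1.37)])
```

```text
t 6.9 tcp [ 0.5241 -0.1684  0.2475] ya -1.376 tilt [-0.0022  0.0012] F [ 0.5  1.  -0. ] w 1.0 j [-0.45 -0.13  1.77  0.    1.51  0.93]
d [ 0.13 -0.05 10.75] r [-0.002  0.002 -0.006]
d [ 0.14 -0.04 18.85] r [-0.002  0.002 -0.006]
```

play_rows:
  commands:
    - {"dx": 0.1,"dy": 0,"dz": 2.5,"rx": 0,"ry": 0,"rz": 0,"claw": 0}
    - {"dx": 0.1,"dy": 0,"dz": 5,"rx": 0,"ry": 0,"rz": 0,"claw": 0}
    - {"dx": 0.1,"dy": 0,"dz": 7.5,"rx": 0,"ry": 0,"rz": 0,"claw": 0}
    - {"dx": 0.1,"dy": 0,"dz": 10,"rx": 0,"ry": 0,"rz": 0,"claw": 0}
    - {"dx": 0.1,"dy": 0,"dz": 12,"rx": 0,"ry": 0,"rz": 0,"claw": 0}

```text
time: 7.4
tool_pos: [0.523, -0.1674, 0.1237]
tool_rot: [-0.002, 0.995, 0.097, -0.003]
contact_force: [-0.9, 0.6, -0.1]
gripper_width: 0.999
```

Run:
```python
from h import *
from plant import grab_frame
rows([(.525,-.1675,.059,-1.37)])
for n,s in(("top",(slice(140,250),slice(240,370))),("scene",(slice(110,220),slice(170,300)))):
    cv2.imwrite(f"pics/{n}5.png",cv2.resize(grab_frame(n)[s],None,fx=4,fy=4,interpolation=2))
```

```text
t 7.4 tcp [ 0.523  -0.1674  0.1237] ya -1.376 tilt [-0.0062  0.0031] F [-0.9  0.6 -0.1] w 0.999 j [-0.45 -0.03  1.88  0.    1.3   0.93]
d [0.23 0.08 6.47] r [-0.004  0.005 -0.006]
```

View pics/scene5.png

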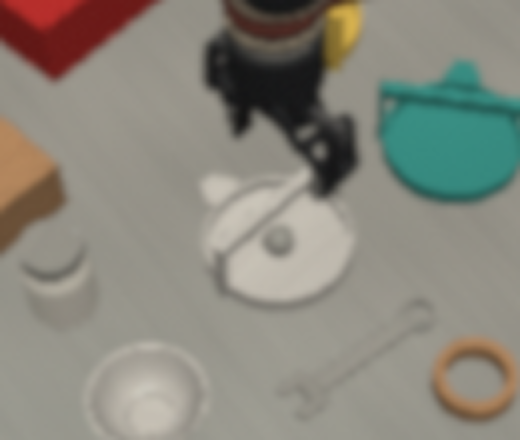

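play_rows:
  commands:
    - {"dx": 0.2,"dy": 0.05,"dz": 2,"rx": -0.003,"ry": 0.004,"rz": 0,"claw": 0}
    - {"dx": 0.2,"dy": 0.05,"dz": 4,"rx": -0.004,"ry": 0.005,"rz": 0,"claw": 0}
    - {"dx": 0.2,"dy": 0.05,"dz": 6,"rx": -0.004,"ry": 0.005,"rz": 0,"claw": 0}
    - {"dx": 0.2,"dy": 0.05,"dz": 6.5,"rx": -0.004,"ry": 0.005,"rz": 0,"claw": 0}
    - {"dx": 0.2,"dy": 0.05,"dz": 6.5,"rx": -0.004,"ry": 0.005,"rz": 0,"claw": 0.5}

```text
time: 8.0
tool_pos: [0.5222, -0.1661, 0.0564]
tool_rot: [-0.002, 0.995, 0.097, -0.003]
contact_force: [-0.4, -0.2, 0.6]
gripper_width: 0.858
```

Run:
```python
from h import *
from plant import grab_frame
rows([(.525,-.1675,.059,-1.37)])
for n,s in(("top",(slice(140,250),slice(240,370))),("scene",(slice(110,220),slice(170,300)))):
    cv2.imwrite(f"pics/{n}6.png",cv2.resize(grab_frame(n)[s],None,fx=4,fy=4,interpolation=2))
```

```text
t 8.0 tcp [ 0.5222 -0.1661  0.0564] ya -1.376 tilt [-0.0067  0.0031] F [-0.4 -0.2  0.6] w 0.858 j [-0.44  0.05  1.92 -0.    1.17  0.93]
d [ 0.25  0.19 -0.26] r [-0.004  0.006 -0.006]
```

View pics/scene6.png

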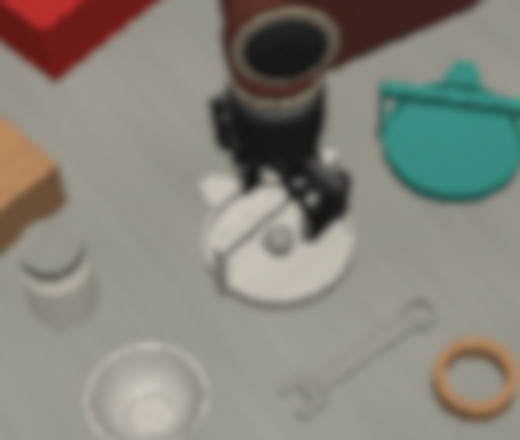

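play_rows:
  commands:
    - {"dx": 0.25,"dy": 0.15,"dz": -0.2,"rx": -0.004,"ry": 0.006,"rz": 0,"claw": 0.6}
    - {"dx": 0.25,"dy": 0.15,"dz": -0.2,"rx": -0.004,"ry": 0.006,"rz": 0,"claw": 0.8}
    - {"dx": 0.25,"dy": 0.15,"dz": -0.2,"rx": -0.004,"ry": 0.006,"rz": 0,"claw": 0.9}
    - {"dx": 0.25,"dy": 0.15,"dz": -0.2,"rx": -0.004,"ry": 0.006,"rz": 0,"claw": 1}
    - {"dx": 0.25,"dy": 0.15,"dz": -0.2,"rx": -0.004,"ry": 0.006,"rz": 0,"claw": 1}

```text
time: 8.6
tool_pos: [0.527, -0.1683, 0.0613]
tool_rot: [0.001, 0.995, 0.097, 0.002]
contact_force: [0.5, -0.8, 4.6]
gripper_width: 0.125
```

play_rows:
  commands:
    - {"dx": 0,"dy": 0,"dz": 0,"rx": 0,"ry": 0,"rz": 0,"claw": 1}
    - {"dx": 0,"dy": 0,"dz": 0,"rx": 0,"ry": 0,"rz": 0,"claw": 1}

```text
time: 8.8
tool_pos: [0.527, -0.1683, 0.0613]
tool_rot: [0.001, 0.995, 0.097, 0.002]
contact_force: [0.2, -1.9, 1.2]
gripper_width: 0.131
```

Run:
```python
from h import *
from plant import grab_frame
rows([(.525,-.1675,.059,-1.37)])
for n,s in(("top",(slice(140,250),slice(240,370))),("scene",(slice(110,220),slice(170,300)))):
    cv2.imwrite(f"pics/{n}7.png",cv2.resize(grab_frame(n)[s],None,fx=4,fy=4,interpolation=2))
```

```text
t 8.8 tcp [ 0.527  -0.1683  0.0613] ya -1.376 tilt [ 0.0049 -0.0024] F [ 0.2 -1.9  1.2] w 0.131 j [-0.44  0.05  1.92 -0.    1.17  0.93]
d [-0.18 -0.12  0.23] r [ 0.003 -0.004 -0.006]
```

View pics/scene7.png

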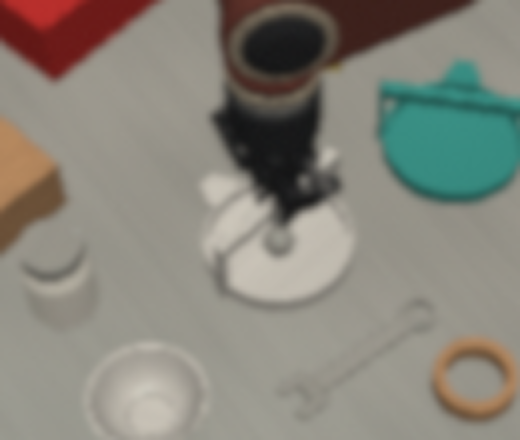

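play_rows:
  commands:
    - {"dx": 0,"dy": 0,"dz": -0.3,"rx": 0,"ry": 0,"rz": 0,"claw": 1}
    - {"dx": 0,"dy": 0,"dz": -0.8,"rx": 0,"ry": 0,"rz": 0,"claw": 1}
    - {"dx": 0,"dy": 0,"dz": -1.5,"rx": 0,"ry": 0,"rz": 0,"claw": 1}
    - {"dx": 0,"dy": 0,"dz": -2.3,"rx": 0,"ry": 0,"rz": 0,"claw": 1}
    - {"dx": 0,"dy": 0,"dz": -3.1,"rx": 0,"ry": 0,"rz": 0,"claw": 1}

```text
time: 9.4
tool_pos: [0.5268, -0.1682, 0.0929]
tool_rot: [0.001, 0.995, 0.097, 0.002]
contact_force: [0.3, -0.1, -4.6]
gripper_width: 0.124
```

Run:
```python
from h import *
from plant import grab_frame
rows([(.527,-.1683,.166,-1.376)])
for n,s in(("top",(slice(140,250),slice(240,370))),("scene",(slice(110,220),slice(170,300)))):
    cv2.imwrite(f"pics/{n}8.png",cv2.resize(grab_frame(n)[s],None,fx=4,fy=4,interpolation=2))
```

```text
t 9.4 tcp [ 0.5268 -0.1682  0.0929] ya -1.376 tilt [ 0.0047 -0.0024] F [ 0.3 -0.1 -4.6] w 0.124 j [-0.44  0.01  1.9  -0.    1.23  0.93]
d [ 0.05  0.04 -7.31] r [ 0.003 -0.004 -0.   ]
```

View pics/scene8.png

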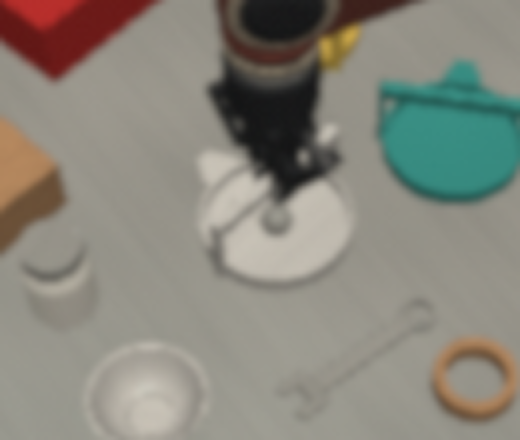

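play_rows:
  commands:
    - {"dx": 0,"dy": 0,"dz": -0.8,"rx": 0,"ry": 0,"rz": 0,"claw": 1}
    - {"dx": 0,"dy": 0,"dz": -1.6,"rx": 0,"ry": 0,"rz": 0,"claw": 1}
    - {"dx": 0,"dy": 0,"dz": -2.5,"rx": 0,"ry": 0,"rz": 0,"claw": 1}
    - {"dx": 0,"dy": 0,"dz": -3.4,"rx": 0,"ry": 0,"rz": 0,"claw": 1}
    - {"dx": 0,"dy": 0,"dz": -4.3,"rx": 0,"ry": 0,"rz": 0,"claw": 1}

```text
time: 10.0
tool_pos: [0.5278, -0.1686, 0.1383]
tool_rot: [0.002, 0.995, 0.097, 0.004]
contact_force: [0.3, -0.6, -3.8]
gripper_width: 0.125
```

play_rows:
  commands:
    - {"dx": 0,"dy": 0,"dz": -0.8,"rx": 0,"ry": 0,"rz": 0,"claw": 1}
    - {"dx": 0,"dy": 0,"dz": -1.6,"rx": 0,"ry": 0,"rz": 0,"claw": 1}
    - {"dx": 0,"dy": 0,"dz": -2.3,"rx": 0,"ry": 0,"rz": 0,"claw": 1}
    - {"dx": 0,"dy": 0,"dz": -2.8,"rx": 0,"ry": 0,"rz": 0,"claw": 1}
    - {"dx": 0,"dy": 0,"dz": -3.0,"rx": 0,"ry": 0,"rz": 0,"claw": 1}

```text
time: 10.5
tool_pos: [0.5278, -0.1686, 0.169]
tool_rot: [0.003, 0.995, 0.097, 0.004]
contact_force: [-0.0, -0.2, -4.3]
gripper_width: 0.128
```

```bash
cat >> h.py <<'E'
def toward(tgt,ds,dr):
    # ds cumulative metres, dr cumulative rad
    from plant import monitor
    s=monitor.state();p=np.array(s["tool_pos"]);q=s["tool_rot"];R=Ro.from_quat([q[1],q[2],q[3],q[0]]).as_matrix()
    ya=np.arctan2(R[1,1],R[0,1]);v=np.array(tgt[:3])-p;L=np.linalg.norm(v);print("left",L,"rot left",tgt[3]-ya)
    rows([(*(p+v*min(1,a/L)),ya+np.clip(tgt[3]-ya,-b,b)) for a,b in zip(ds,dr)])
G=(.5532,.1274,.167,.178)
E
python3 - <<'E'
from h import *
toward(G,[.003,.008,.015,.023,.032],[.015,.04,.075,.115,.16])
E
```

```text
left 0.2971166574246961 rot left 1.5540454492168936
t 10.5 tcp [ 0.5278 -0.1686  0.169 ] ya -1.376 tilt [ 0.0091 -0.0045] F [-0.  -0.2 -4.3] w 0.128 j [-0.44 -0.08  1.85 -0.    1.36  0.93]
d [ 0.08 -0.29  0.  ] r [ 0.006 -0.008 -0.015]
d [ 0.22 -0.77  0.  ] r [ 0.006 -0.008 -0.04 ]
d [ 0.42 -1.44  0.  ] r [ 0.006 -0.008 -0.075]
d [ 0.64 -2.21  0.01] r [ 0.007 -0.008 -0.115]
d [ 0.89 -3.07  0.01] r [ 0.007 -0.008 -0.16 ]
```

play_rows:
  commands:
    - {"dx": 0.08,"dy": -0.3,"dz": 0,"rx": 0.001,"ry": -0.001,"rz": -0.015,"claw": 1}
    - {"dx": 0.22,"dy": -0.8,"dz": 0,"rx": 0.002,"ry": -0.002,"rz": -0.04,"claw": 1}
    - {"dx": 0.42,"dy": -1.45,"dz": 0,"rx": 0.003,"ry": -0.004,"rz": -0.075,"claw": 1}
    - {"dx": 0.64,"dy": -2.2,"dz": 0,"rx": 0.003,"ry": -0.004,"rz": -0.115,"claw": 1}
    - {"dx": 0.9,"dy": -3.1,"dz": 0,"rx": 0.003,"ry": -0.004,"rz": -0.16,"claw": 1}

```text
time: 11.0
tool_pos: [0.5305, -0.1356, 0.1686]
tool_rot: [0.001, 0.984, 0.178, 0.002]
contact_force: [0.4, 1.5, -4.1]
gripper_width: 0.125
```

Run:
```python
from h import *
toward(G,[.011,.023,.036,.049,.062],[.05,.11,.17,.23,.29])
```

```text
left 0.26398949335660615 rot left 1.3903546756770517
t 11.0 tcp [ 0.5305 -0.1356  0.1686] ya -1.212 tilt [ 0.004  -0.0023] F [ 0.4  1.5 -4.1] w 0.125 j [-0.39 -0.09  1.86 -0.    1.37  0.83]
d [ 0.47 -0.99  0.  ] r [ 0.004 -0.003 -0.05 ]
d [ 0.99 -2.08  0.01] r [ 0.004 -0.003 -0.11 ]
d [ 1.55 -3.25  0.01] r [ 0.004 -0.003 -0.17 ]
d [ 2.11 -4.42  0.02] r [ 0.004 -0.002 -0.23 ]
d [ 2.67 -5.6   0.03] r [ 0.004 -0.002 -0.29 ]
```

play_rows:
  commands:
    - {"dx": 0.47,"dy": -1.0,"dz": 0,"rx": 0,"ry": 0,"rz": -0.05,"claw": 1}
    - {"dx": 1.0,"dy": -2.1,"dz": 0,"rx": 0,"ry": 0,"rz": -0.11,"claw": 1}
    - {"dx": 1.55,"dy": -3.25,"dz": 0,"rx": 0,"ry": 0,"rz": -0.17,"claw": 1}
    - {"dx": 2.1,"dy": -4.4,"dz": 0,"rx": 0,"ry": 0,"rz": -0.23,"claw": 1}
    - {"dx": 2.67,"dy": -5.6,"dz": 0,"rx": 0,"ry": 0,"rz": -0.29,"claw": 1}

```text
time: 11.5
tool_pos: [0.5358, -0.0725, 0.1683]
tool_rot: [0.002, 0.947, 0.321, 0.001]
contact_force: [0.1, -0.5, -3.8]
gripper_width: 0.124
```

Run:
```python
from h import *
toward(G,[.013,.026,.039,.052,.065],[.06,.12,.19,.26,.33])
```

```text
left 0.20069583138259692 rot left 1.095477810403473
t 11.5 tcp [ 0.5358 -0.0725  0.1683] ya -0.917 tilt [ 0.0038 -0.0022] F [ 0.1 -0.5 -3.8] w 0.124 j [-0.27 -0.1   1.87 -0.    1.37  0.65]
d [ 0.88 -0.96  0.01] r [ 0.004 -0.002 -0.06 ]
d [ 1.75 -1.92  0.01] r [ 0.004 -0.001 -0.12 ]
d [ 2.63 -2.88  0.02] r [ 0.004 -0.001 -0.19 ]
d [ 3.51 -3.84  0.03] r [ 0.004 -0.001 -0.26 ]
d [ 4.38 -4.8   0.03] r [ 0.004 -0.001 -0.33 ]
```

play_rows:
  commands:
    - {"dx": 0.88,"dy": -1.0,"dz": 0,"rx": 0,"ry": 0,"rz": -0.06,"claw": 1}
    - {"dx": 1.75,"dy": -1.9,"dz": 0,"rx": 0,"ry": 0,"rz": -0.12,"claw": 1}
    - {"dx": 2.6,"dy": -2.9,"dz": 0,"rx": 0,"ry": 0,"rz": -0.19,"claw": 1}
    - {"dx": 3.5,"dy": -3.85,"dz": 0,"rx": 0,"ry": 0,"rz": -0.26,"claw": 1}
    - {"dx": 4.4,"dy": -4.8,"dz": 0,"rx": 0,"ry": 0,"rz": -0.33,"claw": 1}

```text
time: 12.0
tool_pos: [0.5415, -0.0064, 0.1682]
tool_rot: [0.002, 0.88, 0.474, 0.001]
contact_force: [-1.2, -0.5, -4.3]
gripper_width: 0.129
```

Run:
```python
from h import *
toward(G,[.013,.026,.039,.052,.065],[.07,.14,.21,.28,.35])
```

```text
left 0.13430528425873853 rot left 0.7601624477196092
t 12.0 tcp [ 0.5415 -0.0064  0.1682] ya -0.582 tilt [ 0.0037 -0.002 ] F [-1.2 -0.5 -4.3] w 0.129 j [-0.15 -0.1   1.87 -0.    1.37  0.43]
d [ 1.14 -0.62  0.01] r [ 0.004 -0.    -0.07 ]
d [ 2.29 -1.23  0.02] r [ 0.004 -0.    -0.14 ]
d [ 3.43 -1.85  0.03] r [ 0.004  0.    -0.21 ]
d [ 4.58 -2.47  0.04] r [ 0.004  0.    -0.28 ]
d [ 5.72 -3.09  0.05] r [ 0.004  0.    -0.35 ]
```

play_rows:
  commands:
    - {"dx": 1.15,"dy": -0.6,"dz": 0,"rx": 0,"ry": 0.001,"rz": -0.07,"claw": 1}
    - {"dx": 2.3,"dy": -1.25,"dz": 0,"rx": 0,"ry": 0.002,"rz": -0.14,"claw": 1}
    - {"dx": 3.4,"dy": -1.85,"dz": 0,"rx": 0,"ry": 0.003,"rz": -0.21,"claw": 1}
    - {"dx": 4.6,"dy": -2.5,"dz": 0,"rx": 0,"ry": 0.003,"rz": -0.28,"claw": 1}
    - {"dx": 5.6,"dy": -3.0,"dz": 0,"rx": 0,"ry": 0.003,"rz": -0.34,"claw": 1}

```text
time: 12.5
tool_pos: [0.5469, 0.0583, 0.1679]
tool_rot: [0.001, 0.786, 0.619, 0.002]
contact_force: [0.2, 0.3, -4.1]
gripper_width: 0.126
```

Run:
```python
from h import *
toward(G,[.012,.023,.033,.042,.049],[.07,.14,.2,.26,.31])
```

```text
left 0.06937185025744542 rot left 0.4147624347757253
t 12.5 tcp [0.5469 0.0583 0.1679] ya -0.237 tilt [0.0046 0.001 ] F [ 0.2  0.3 -4.1] w 0.126 j [-0.03 -0.08  1.85  0.    1.37  0.21]
d [ 1.19 -0.17  0.02] r [ 0.004 -0.002 -0.07 ]
d [ 2.28 -0.33  0.03] r [ 0.004 -0.002 -0.14 ]
d [ 3.26 -0.48  0.05] r [ 0.004 -0.002 -0.2  ]
d [ 4.16 -0.61  0.06] r [ 0.004 -0.002 -0.26 ]
d [ 4.85 -0.71  0.07] r [ 0.005 -0.001 -0.31 ]
```

play_rows:
  commands:
    - {"dx": 1.2,"dy": -0.2,"dz": 0,"rx": 0,"ry": 0,"rz": -0.07,"claw": 1}
    - {"dx": 2.3,"dy": -0.35,"dz": 0,"rx": 0,"ry": 0,"rz": -0.14,"claw": 1}
    - {"dx": 3.3,"dy": -0.5,"dz": 0,"rx": 0,"ry": 0,"rz": -0.2,"claw": 1}
    - {"dx": 4.1,"dy": -0.6,"dz": 0,"rx": 0,"ry": 0,"rz": -0.26,"claw": 1}
    - {"dx": 4.7,"dy": -0.7,"dz": 0,"rx": 0,"ry": 0,"rz": -0.3,"claw": 1}

```text
time: 13.0
tool_pos: [0.5508, 0.1068, 0.1679]
tool_rot: [0.001, 0.683, 0.731, 0.002]
contact_force: [-0.2, -0.2, -3.9]
gripper_width: 0.129
```

Run:
```python
from h import *
from plant import grab_frame
toward(G,[.005,.01,.014,.018,.021],[.03,.06,.08,.1,.12])
for n,s in(("top",(slice(95,215),slice(165,325))),("scene",(slice(150,300),slice(170,330)))):
    cv2.imwrite(f"pics/{n}9.png",cv2.resize(grab_frame(n)[s],None,fx=4,fy=4,interpolation=2))
```

```text
left 0.02073475795728275 rot left 0.11036019200524973
t 13.0 tcp [0.5508 0.1068 0.1679] ya 0.068 tilt [0.0044 0.0012] F [-0.2 -0.2 -3.9] w 0.129 j [ 0.06 -0.05  1.83  0.    1.36 -0.01]
d [0.49 0.09 0.02] r [ 0.004 -0.001 -0.03 ]
d [0.98 0.18 0.04] r [ 0.004 -0.001 -0.06 ]
d [1.38 0.25 0.06] r [ 0.004 -0.001 -0.08 ]
d [1.77 0.33 0.08] r [ 0.004 -0.001 -0.1  ]
d [2.04 0.38 0.09] r [ 0.004 -0.001 -0.11 ]
```

View pics/scene9.png

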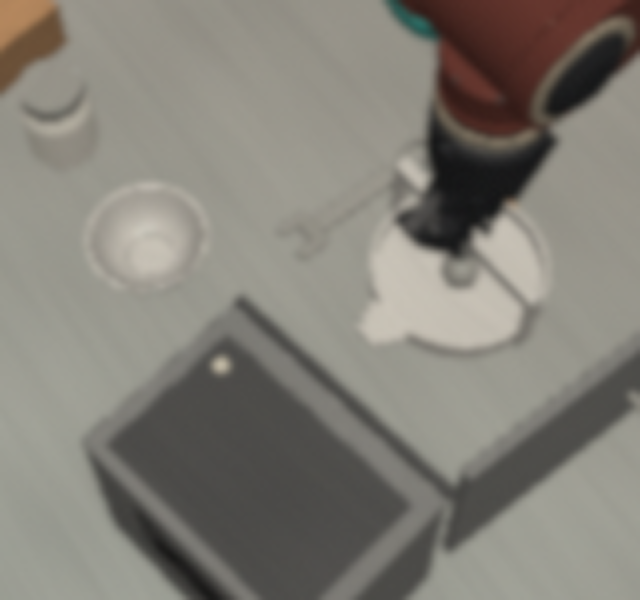

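View pics/top9.png

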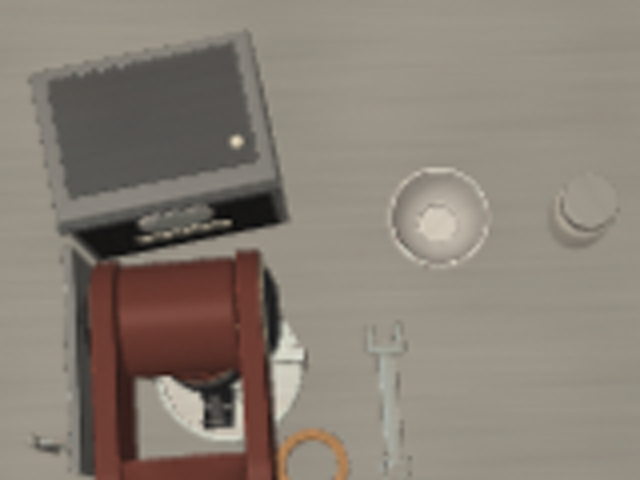

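play_rows:
  commands:
    - {"dx": 0.7,"dy": 0.1,"dz": 0,"rx": 0,"ry": 0,"rz": -0.035,"claw": 1}
    - {"dx": 1.3,"dy": 0.2,"dz": 0.1,"rx": 0,"ry": 0,"rz": -0.065,"claw": 1}
    - {"dx": 1.7,"dy": 0.3,"dz": 0.1,"rx": 0,"ry": 0,"rz": -0.09,"claw": 1}
    - {"dx": 1.95,"dy": 0.38,"dz": 0.1,"rx": 0,"ry": 0,"rz": -0.105,"claw": 1}
    - {"dx": 2.05,"dy": 0.38,"dz": 0.1,"rx": 0,"ry": 0,"rz": -0.11,"claw": 1}

```text
time: 13.6
tool_pos: [0.5534, 0.1276, 0.1669]
tool_rot: [0.001, 0.642, 0.767, 0.002]
contact_force: [-0.5, 0.5, -4.2]
gripper_width: 0.127
```

Run:
```python
from h import *
from plant import grab_frame
toward(G,[.1],[.5])
for n,s in(("top",(slice(95,215),slice(165,325))),("scene",(slice(170,290),slice(225,325)))):
    cv2.imwrite(f"pics/{n}10.png",cv2.resize(grab_frame(n)[s],None,fx=5 if n=="scene" else 4,fy=5 if n=="scene" else 4,interpolation=2))
```

```text
left 0.00032574920235040934 rot left 0.001593653016539326
t 13.6 tcp [0.5534 0.1276 0.1669] ya 0.176 tilt [0.0045 0.0012] F [-0.5  0.5 -4.2] w 0.127 j [ 0.1  -0.04  1.81  0.    1.36 -0.08]
d [-0.02 -0.03 -0.01] r [ 0.005 -0.    -0.002]
```

View pics/scene10.png

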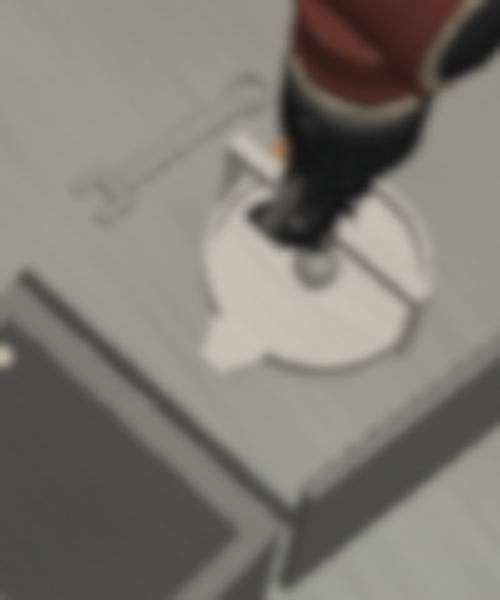

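View pics/top10.png

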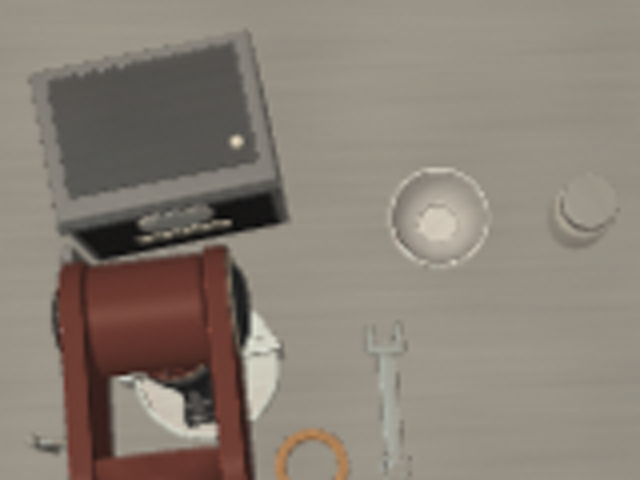

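Run:
```python
from h import *
X=np.array([.9842,.177]);Y=np.array([-.177,.9842])
g=lambda x,y,z:ray("scene",225+(x+.5)/5-.5,170+(y+.5)/5-.5,z)
for n,x,y,z in[("lip",213,364,.1305),("ball",315,268,.1255),("bar1",237,143,.190),("bar2",427,302,.190),("rimL",205,245,.1325),("rimR",433,262,.1325),("doorhinge",303,493,.176)]:
    p=g(x,y,z);print(n,p.round(4),"s,t",(p[:2]@X).round(4),(p[:2]@Y).round(4))
```

```text
lip [0.6421 0.1423 0.1305] s,t 0.6572 0.0264
ball [0.5559 0.1268 0.1255] s,t 0.5696 0.0264
bar1 [0.5676 0.0606 0.19  ] s,t 0.5694 -0.0409
bar2 [0.5432 0.1989 0.19  ] s,t 0.5698 0.0996
rimL [0.6019 0.0803 0.1325] s,t 0.6066 -0.0275
rimR [0.4999 0.1658 0.1325] s,t 0.5213 0.0747
doorhinge [0.6601 0.2412 0.176 ] s,t 0.6923 0.1205
```

play_rows:
  commands:
    - {"dx": 0,"dy": 0,"dz": 0,"rx": 0,"ry": 0,"rz": 0,"claw": 1}
    - {"dx": 0,"dy": 0,"dz": 0,"rx": 0,"ry": 0,"rz": 0,"claw": 1}
    - {"dx": 0,"dy": 0,"dz": 0,"rx": 0,"ry": 0,"rz": 0,"claw": 1}
    - {"dx": 0,"dy": 0,"dz": 0,"rx": 0,"ry": 0,"rz": 0,"claw": 1}
    - {"dx": 0,"dy": 0,"dz": 0,"rx": 0,"ry": 0,"rz": 0,"claw": 1}

```text
time: 14.2
tool_pos: [0.5534, 0.1274, 0.1669]
tool_rot: [0.001, 0.642, 0.766, 0.002]
contact_force: [0.1, 0.3, -4.9]
gripper_width: 0.122
```

Run:
```python
from h import *
from plant import grab_frame
toward(G,[.1],[.5])
a=grab_frame("scene");cv2.imwrite("pics/scene11.png",cv2.resize(a[170:290,225:325],None,fx=5,fy=5,interpolation=2))
cv2.imwrite("pics/full11.png",a)
```

```text
left 0.00017652093004583302 rot left 0.0024285478849977726
t 14.2 tcp [0.5534 0.1274 0.1669] ya 0.176 tilt [0.0044 0.0011] F [ 0.1  0.3 -4.9] w 0.122 j [ 0.09 -0.04  1.81  0.    1.36 -0.08]
d [ 0.01 -0.02 -0.01] r [ 0.005 -0.    -0.002]
```

View pics/scene11.png

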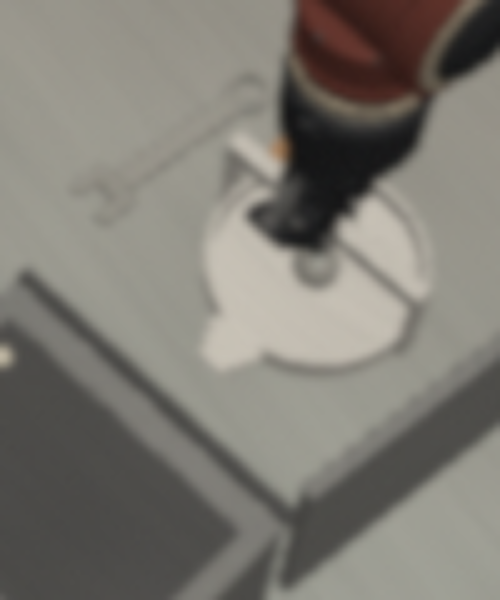

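View pics/full11.png

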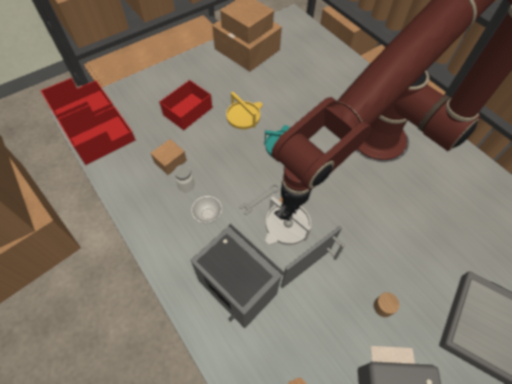

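The picture shows the dish steady with the ball in its middle, around (315,268) in the crop. The lip points at the gauge front, the door stands open, and the other things are where they were.

```bash
python3 -c "
from plant import ticket
print(ticket.job_done())"
```

```text
the job is handed in; nothing more can be done
None
```

I opened the dust door, picked up the dish by its bar, turned it a quarter turn and handed the job in at about 14.2 s of robot time. The arm is still holding the dish up in front of the window.

What my last checks showed:

- **Door:** it was slightly ajar at the start, about 0.1 rad. I pulled it by the handle to about 1.7 rad. The pictures afterwards show it past a right angle, with roughly 3 cm between it and the dish.
- **Lip:** from the scene camera and the tool pose, the tip is about 5 cm in front of the window. It is 1–2 mm off the window's centre line to the side and at 0.1305 m height, against 0.130 m for the window.
- **Turn and level:** the lip points at the window to within about 0.02 rad. The dish stayed level to within about 0.3 degrees by the tool pose.
- **Ball, hold and bench:** the ball is in the middle of the dish and nothing moved between the last two pictures. The last wrist reading was about 4.9 N, roughly the weight of dish and ball. The tape roll, wrench, bowl and jar look unmoved in the pictures.

**Uncertain:** two estimates of the window's front plane differed by about 10 mm, depending on whether the ring around the window counts. I aimed for the middle, so the gap from lip to window is between about 4.3 and 5.5 cm. The gauge's top also measured about 14 cm deep where 16 cm was stated; I left that unexplained and worked from the front face.

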